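# Unstack the sterile instrument cases onto their trays

## Task

The sterile supplies have come in one stack: lay it out for the next procedure. Working from the top down, one piece at a time, set the tape roll in the dish of the red round stand, then the yellow, the green and the blue instrument case each flat and square inside the lip of the tray of its own colour. Let go of everything, and do not knock over the two glass vials.

Things in the scene. Friction and masses are not known exactly. Their poses are not given: they have to be found in the camera images.
- tape_roll: cream roll of plaster tape lying flat on top of the stack, 62 mm diameter, 25 mm high, hole in the middle; origin at the centre of its underside, z up. Weighs about 40 g. (Beware: left of the work a stool carries a large steel instrument tray, rim 0.24 m above the table, over roughly x 0.50 to 0.88 m, y +0.09 to +0.57 m; come in above it)
- tape_stand: fixed round red stand with a shallow dish, 92 mm across its foot, 20 mm high: dish floor 14 mm above the table, rim 6 mm above that floor, dish inside about 78 mm across; origin at the centre of its underside (table level)
- yellow_case: closed rigid instrument case with white body and yellow lid, 86 x 64 x 28 mm high (x along its length, y across its 64 mm width, z up), smooth vertical sides, flat top and bottom, does not open; origin at the centre of its underside. Third layer, under the tape roll and on the green case at the start, lengths about parallel. Weighs 0.13 to 0.25 kg
- yellow_tray: fixed yellow place tray for the yellow case, 110 x 88 mm outside (x along its length, y across), floor 3 mm above the table, lip 4 mm thick whose top is 8 mm above the table; the inside, 102 x 80 mm, is 8 mm larger than the case on every side; origin at the centre of its underside (table level)
- green_case: closed rigid instrument case with white body and green lid, 110 x 64 x 28 mm high (x along its length, y across its 64 mm width, z up), smooth vertical sides, flat top and bottom, does not open; origin at the centre of its underside. Second layer, on the blue case at the start, lengths about parallel. Weighs 0.13 to 0.25 kg
- green_tray: fixed green place tray for the green case, 134 x 88 mm outside (x along its length, y across), floor 3 mm above the table, lip 4 mm thick whose top is 8 mm above the table; the inside, 126 x 80 mm, is 8 mm larger than the case on every side; origin at the centre of its underside (table level)
- blue_case: closed rigid instrument case with white body and blue lid, 134 x 64 x 28 mm high (x along its length, y across its 64 mm width, z up), smooth vertical sides, flat top and bottom, does not open; origin at the centre of its underside. Bottom layer, on the table at the start, lengths about parallel. Weighs 0.13 to 0.25 kg
- blue_tray: fixed blue place tray for the blue case, 158 x 88 mm outside (x along its length, y across), floor 3 mm above the table, lip 4 mm thick whose top is 8 mm above the table; the inside, 150 x 80 mm, is 8 mm larger than the case on every side; origin at the centre of its underside (table level)
- amber_vial: bystander: brown glass vial with red cap, standing, 43 mm diameter, 77 mm high; origin at the centre of its underside
- clear_vial: bystander: clear glass vial with blue cap, standing, 43 mm diameter, 77 mm high; origin at the centre of its underside
Things that resemble listed ones, but are neither listed nor needed, are in the scene too. Of the things like the tape_roll, leave any that is purple; of the rest the larger one is meant.

How it is judged:
By the outcome, as a careful person would: the job done as asked, in the order asked, and still so for the second after the job is handed in, with the robot touching nothing.
It also fails if it takes over 120 s, if anything falls off the work surface, if the arm or the gripper's body presses on something with over 40 N, if the wrist force passes 120 N, or if a joint passes its speed limit or range.

## Robot

A 6-joint arm with a two-finger parallel gripper is mounted at the origin on a cart in front of the work surface, level with it; the furniture and walls round the work are solid. World frame = base frame: x ahead of the robot, y to its left, z up, the work surface at z = 0. Lengths are in m, angles in rad, forces in N, time in s.
With the tool pointing down it reaches from about 0.375 to 0.975 m from the base axis. Payload 3.8 kg.
Tool frame: the origin (TCP) lies midway between the tips of the shut fingers; the grasp point (between the pads) lies 19 mm behind it; z points along the fingers, y is the direction in which the jaws open and shut (so a half turn about z gives the same grasp; the last joint's range is limited). The gripper opens to 85 mm and grips with 20 to 120 N. Pads are 22 mm wide; open, the fingers measure 114 mm over their backs; the gripper's body (76 mm by 85 mm) begins 54 mm behind the grasp point. The pads swing forward as they close: fully open they stand 13 mm farther back than shut.
Start: joints at [-1.146, 0.264, 1.604, -0, 1.274, -0.037], TCP at [0.301, -0.604, 0.201] pointing down, gripper open.
Joint ranges: [-2.63, 2.63], [-0.94, 2.18], [0.31, 2.57], [-1.31, 4.45], [0, 2.66], [-2.55, 2.55]. Speed limits (rad/s): [2.57, 2.57, 3.14, 3.14, 3.14, 3.14].

## Interface

Orientations are given as a rotation vector (axis times angle).
In Python, from workcell import bot gives the robot as it stands.
- The arm moves only by the tool drive_tool, never from a script. Its argument "deltas" is a list of rows, each an object with "hand": the opening, from 0 (shut) to 1 (fully open); "offset": the shift along the world's x, y, z in cm, a list of three; "angular": the turn, a rotation vector about the world's x, y, z in degrees, a list of three. A call has 1 to 8 rows; each row is the pose to reach, as a shift and turn from the pose commanded when the call began; what a row does not reach only later rows make up. A row lasts 1/8 s, in which the tool goes at most 62.5 mm and 10.7 degrees, less where a joint would pass 70% of its speed; a pose out of reach is approached as far as the arm can. A call with a gripper value outside its range is refused whole. The fingers move at their own pace and stop on an object; "force" is the grip in N (left out, the last holds). Time passes only in rows, so rows that repeat a pose let the fingers close. It gives the time, the measured TCP pose, the force and the opening at its end, in the units of the state.
- bot.read_state(): the state, without advancing time (a new reading comes with each control period).
- bot.read_camera(name): name is "side" or "top" or "wrist"; returns a dict with "frame" (400x640x3 uint8, blue, green, red), "mtx" (3x3 intrinsics, pixels), "k1" (the pictures are not rectified: a ray, as slopes to the right and down, at radius r is drawn at 1 + k1 r^2 times it, then the intrinsics apply), "R" (3x3) and "t" (3): a world point X has camera coordinates R X + t. Camera axes: x right, y down, z forward; pixel columns grow to the right and rows downward; lengths in m; the calibration is good to about 2 mm. A picture is of the moment at which its call begins. There is no depth.
- bot.finish_job(): hands the job in, once; it reports no verdict.
The state is a dict: "time": time; "q": joint angles; "joint_vel": joint speeds; "joint_torque": joint torques, N m; "tool_pos": TCP position; "tcp_rot": TCP orientation; "wrist_force": force on the tool from outside, world axes, zero at the start; "torque": the same for the moment, N m; "width": opening from 0.0 (shut) to 1.0 (fully open).
Only numpy, scipy, OpenCV 4.12 (cv2) and the standard library are available. Lean on these libraries where they do the work, as an engineer would, in place of code of your own. Each camera call takes 0.05 s, during which the arm holds its last target. There are 200 camera calls.

## Working session

There is one attempt and no reset: what is moved stays moved. The work goes in short steps, Python scripts to look and compute and a tool call to move; the robot and the scene stay as the last step left them, time stands still between calls to the robot, and variables do not carry over. Pictures are saved under pics/ and viewed, about 12 in all and at most 16, crops included, and the job is handed in when it is done.

Besides the shell and the picture viewer there is one more tool, called after "Request:" in YAML: its name, and indented under it one key for each argument. drive_tool: Moves the arm, as the interface text tells. Its arguments: {"type":"object","properties":{"deltas":{"type":"array"},"force":{"type":"number"}},"required":["deltas"]}

```bash
mkdir -p pics; cat > h.py <<'E'
import numpy as np, cv2
from workcell import bot
def cam(n,save=None):
    c=bot.read_camera(n)
    if save: cv2.imwrite(f'pics/{save}.png',c['frame']); np.savez(f'pics/{save}.npz',mtx=c['mtx'],k1=c['k1'],R=c['R'],t=c['t'])
    return c
def load(s): return dict(np.load(f'pics/{s}.npz'))
def px2w(c,uv,z):
    K=np.array(c['mtx']);R=np.array(c['R']);t=np.array(c['t']).ravel()
    d=np.array([float(c['k1']),0,0,0,0])
    p=cv2.undistortPoints(np.array(uv,float).reshape(-1,1,2),K,d).reshape(-1,2)
    o=-R.T@t; r=np.c_[p,np.ones(len(p))]@R
    return o+r*((z-o[2])/r[:,2])[:,None]
def w2px(c,X):
    R=np.array(c['R']);d=np.array([float(c['k1']),0,0,0,0])
    return cv2.projectPoints(np.array(X,float).reshape(-1,1,3),cv2.Rodrigues(R)[0],np.array(c['t'],float).ravel(),np.array(c['mtx']),d)[0].reshape(-1,2)
E
python3 - <<'E'
from h import *
for n in('top','side'):
    c=cam(n,n+'0'); print(n,c['mtx'].tolist(),c['k1'],(-np.array(c['R']).T@np.array(c['t']).ravel()).round(3),np.array(c['R'])[2].round(2))
print(bot.read_state())
E
```

```text
top [[409.51132050033414, 0.0, 320.6217971458848], [0.0, 409.51132050033414, 197.06826473911187], [0.0, 0.0, 1.0]] -0.032741571921162935 [ 0.407 -0.045  1.164] [ 0.1  -0.03 -0.99]
side [[426.93737892052934, 0.0, 323.92863036922535], [0.0, 426.93737892052934, 198.983866764446], [0.0, 0.0, 1.0]] 0.017562553550279025 [0.172 0.696 0.864] [ 0.32 -0.65 -0.69]
{'time': 0.1, 'q': array([-1.14591855e+00,  2.64719990e-01,  1.60524724e+00,  1.38197803e-05,
        1.27373337e+00, -3.68956181e-02]), 'joint_vel': array([-7.30651143e-05, -1.20313046e-03, -3.11507536e-03, -1.62782486e-03,
        1.69274880e-03, -2.04846892e-04]), 'joint_torque': array([ 1.22139489e-03, -5.16708219e+01, -3.68588340e+01, -1.22809124e-04,
        6.34480952e-03,  1.30724845e-05]), 'tool_pos': array([ 0.30043696, -0.60362484,  0.1993529 ]), 'tcp_rot': array([-3.05621233e+00, -7.18444381e-01,  6.17544543e-04]), 'wrist_force': array([-0.96618044,  0.04683761, -0.15977185]), 'torque': array([-0.02127001, -0.05903208, -0.01266153]), 'width': 1.0007504138220202}
```

View pics/top0.png

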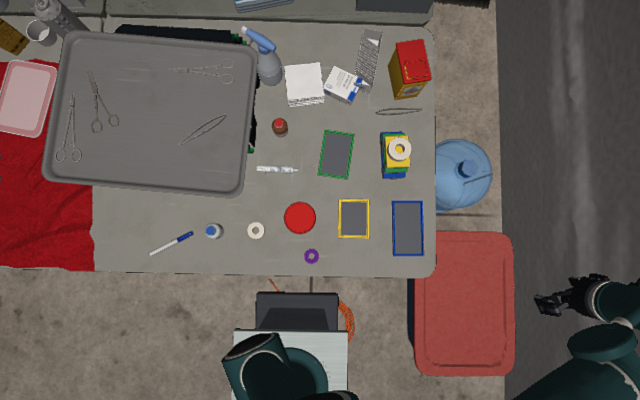

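View pics/side0.png

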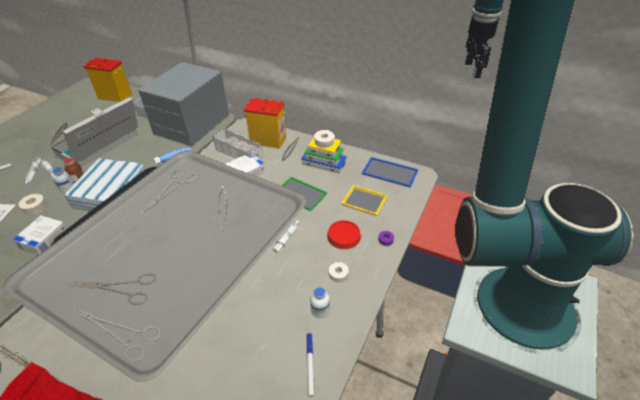

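The top view shows three rolls. The cream one on the stack is at (399,149), a smaller white one lies on the table at (256,230), and a purple one at (311,256). The cream one on the stack fits the description. Amber vial at (280,127), clear vial at (213,230). I'll confirm the choice in an enlarged crop.

```bash
python3 - <<'E'
from h import *
im=cv2.imread('pics/top0.png')[105:275,240:435]
cv2.imwrite('pics/crop1.png',cv2.resize(im,None,fx=4,fy=3.5 if 0 else 4,interpolation=cv2.INTER_CUBIC)[:600])
im=cv2.imread('pics/side0.png')[120:255,275:425]
cv2.imwrite('pics/crop2.png',cv2.resize(im,None,fx=4,fy=4,interpolation=cv2.INTER_CUBIC))
# colour segmentation in top
c=load('top0'); f=cv2.imread('pics/top0.png'); h=cv2.cvtColor(f,cv2.COLOR_BGR2HSV)
for n,(lo,hi),(x0,y0,x1,y1),z in [('red',(0,10),(275,195,325,240),.02),('yellow',(22,35),(330,190,378,245),.008),('green',(50,85),(310,120,362,185),.008),('blue',(100,125),(385,195,430,262),.008)]:
    m=cv2.inRange(h,(lo,110,60),(hi,255,255)); k=np.zeros_like(m);k[y0:y1,x0:x1]=m[y0:y1,x0:x1]
    p=cv2.findNonZero(k); hull=cv2.convexHull(p).reshape(-1,2)
    P=px2w(c,hull,z)[:,:2]
    if n=='red': print(n,len(p),cv2.minEnclosingCircle(P.astype('f4')))
    else: print(n,len(p),cv2.minAreaRect((P*1000).astype('f4')))
for n,uv,z in [('tape',(399,149),.109),('amber',(280,127),.077),('clear',(213,230),.077),('small',(256,230),.02)]:
    print(n,px2w(c,[uv],z).round(3))
E
```

```text
red 796 ((0.46598824858665466, -0.01769440807402134), 0.04453371465206146)
yellow 353 ((468.66058349609375, -169.28439331054688), (88.01814270019531, 110.61495208740234), 89.24114990234375)
green 305 ((651.5264282226562, -116.47547149658203), (86.45477294921875, 132.331298828125), 82.62939453125)
blue 404 ((443.7892761230469, -324.468994140625), (153.2247772216797, 87.89643096923828), 1.3708018064498901)
tape [[ 0.648 -0.277  0.109]]
amber [[0.707 0.04  0.077]]
clear [[0.425 0.208 0.077]]
small [[0.428 0.102 0.02 ]]
```

View pics/crop1.png

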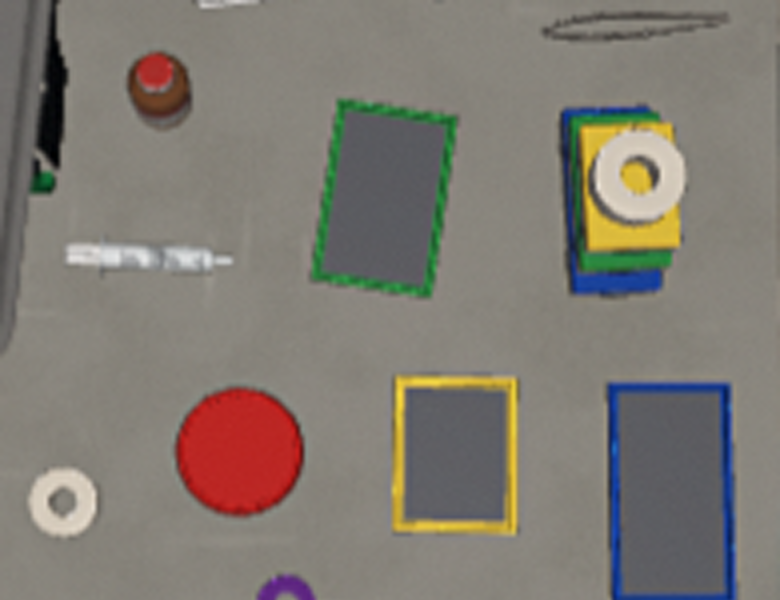

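View pics/crop2.png

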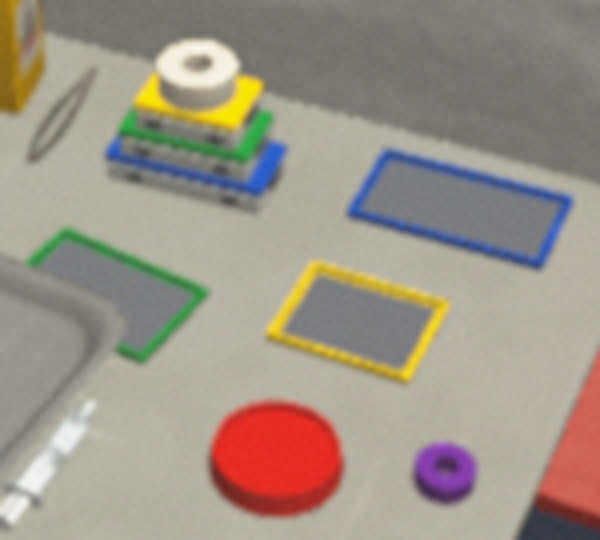

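The cream roll on the stack is about 62 mm across, and the one on the table about 50 mm, so the stack roll is the one meant. Trays and stand are located, and I'll move above the stack for a close look.

Request:
drive_tool:
  deltas:
    - {"hand": 1,"offset": [4.4,4.1,3],"angular": [0,0,-6.6]}
    - {"hand": 1,"offset": [8.7,8.2,6],"angular": [0,0,-13.2]}
    - {"hand": 1,"offset": [13,12.3,9],"angular": [0,0,-19.8]}
    - {"hand": 1,"offset": [17.4,16.4,10],"angular": [0,0,-26.4]}
    - {"hand": 1,"offset": [21.8,20.5,10],"angular": [0,0,-26.4]}
    - {"hand": 1,"offset": [26.1,24.6,10],"angular": [0,0,-26.4]}
    - {"hand": 1,"offset": [30.5,28.7,10],"angular": [0,0,-26.4]}
    - {"hand": 1,"offset": [34.8,32.7,10],"angular": [0,0,-26.4]}
  force: 40

```text
time: 1.1
tool_pos: [0.6498, -0.2756, 0.2999]
tcp_rot: [-3.141, -0.002, 0.001]
wrist_force: [1.0, -0.7, 1.0]
width: 1.001
```

Request:
drive_tool:
  deltas:
    - {"hand": 1,"offset": [0,0,0],"angular": [0,0,0]}
    - {"hand": 1,"offset": [0,0,0],"angular": [0,0,0]}

```text
time: 1.35
tool_pos: [0.6484, -0.2771, 0.2997]
tcp_rot: [-3.142, -0.003, 0.003]
wrist_force: [0.2, -0.7, -1.3]
width: 0.997
```

```bash
python3 - <<'E'
from h import *
c=cam('wrist','w1'); s=bot.read_state(); print(s['tool_pos'],s['tcp_rot'],s['q']); print((-np.array(c['R']).T@np.array(c['t']).ravel()).round(3),np.array(c['R']).round(2))
E
```

```text
[ 0.6479923  -0.27784084  0.30002847] [ 3.14149984e+00  1.06864461e-03 -2.05015604e-03] [-4.40041795e-01  2.82250395e-01  1.40132720e+00 -6.43586127e-04
  1.45915656e+00  1.13014626e+00]
[ 0.724 -0.276  0.473] [[ 0.   -1.   -0.  ]
 [-0.95 -0.    0.3 ]
 [-0.3  -0.   -0.95]]
```

View pics/w1.png

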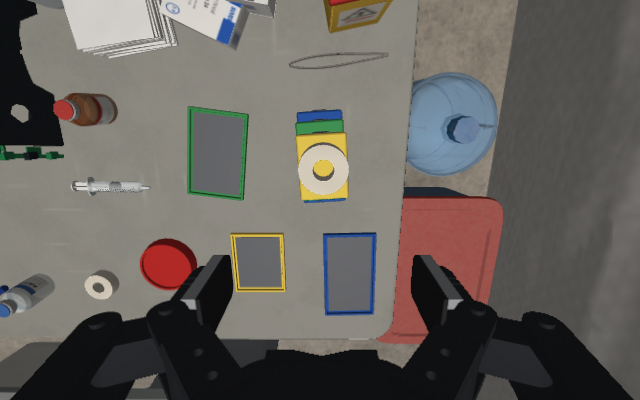

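The wrist view shows the tape at (323,170) on the yellow lid, with all four targets: green (218,153), yellow (258,262), blue (349,273) and red (168,265). I'll measure them.

```bash
cat >> h.py <<'E'
HUE={'red':[(0,8),(172,180)],'yellow':[(22,35)],'green':[(45,85)],'blue':[(102,125)],'cream':None}
def seg(f,col,box,z,c):
    h=cv2.cvtColor(f,cv2.COLOR_BGR2HSV)
    if col=='cream': m=cv2.inRange(h,(10,8,150),(30,80,255))
    else:
        m=0
        for lo,hi in HUE[col]: m=m|cv2.inRange(h,(lo,110,50),(hi,255,255))
    x0,y0,x1,y1=box; k=np.zeros(f.shape[:2],'u1'); k[y0:y1,x0:x1]=m[y0:y1,x0:x1]
    k=cv2.morphologyEx(k,cv2.MORPH_OPEN,np.ones((2,2),'u1'))
    hull=cv2.convexHull(cv2.findNonZero(k)).reshape(-1,2)
    P=(px2w(c,hull,z)[:,:2]*1000).astype('f4')
    if col in('red','cream'): r=cv2.minEnclosingCircle(P)
    else:
        (cx,cy),(w,h_),a=cv2.minAreaRect(P)
        if w<h_: w,h_,a=h_,w,a-90
        r=((cx,cy),(w,h_),(a+90)%180-90)
    return [np.round(v,1).tolist() for v in r]
E
python3 - <<'E'
from h import *
c=load('w1');f=cv2.imread('pics/w1.png')
for a in [('red',(130,225,205,300),.02),('yellow',(222,225,295,300),.008),('green',(175,100,260,205),.008),('blue',(312,225,386,322),.008),('yellow',(290,125,355,205),.084),('cream',(295,140,352,198),.109),('cream',(80,265,120,305),.02)]: print(a,seg(f,*a,c))
print(px2w(c,[(297,136),(344,132),(349,199),(301,200)],.084).round(4))
print(w2px(c,[[.648,-.277,.109]]))
cv2.imwrite('pics/c3.png',cv2.resize(f[100:210,280:370],None,fx=5,fy=5,interpolation=cv2.INTER_CUBIC))
E
```

```text
('red', (130, 225, 205, 300), 0.02) [[468.2, -23.4], 50.0]
('yellow', (222, 225, 295, 300), 0.008) [[465.8, -171.4], [110.2, 88.3], 0.2]
('green', (175, 100, 260, 205), 0.008) [[648.8, -118.7], [132.8, 87.2], -7.4]
('blue', (312, 225, 386, 322), 0.008) [[442.0, -326.0], [160.1, 87.0], 1.5]
('yellow', (290, 125, 355, 205), 0.084) [[646.4, -279.0], [85.6, 63.3], 3.7]
('cream', (295, 140, 352, 198), 0.109) [[647.3, -279.6], 30.8]
('cream', (80, 265, 120, 305), 0.02) [[424.4, 103.4], 24.3]
[[ 0.6864 -0.2459  0.084 ]
 [ 0.6914 -0.3043  0.084 ]
 [ 0.6045 -0.313   0.084 ]
 [ 0.603  -0.2494  0.084 ]]
[[321.92463511 170.478338  ]]
```

View pics/c3.png

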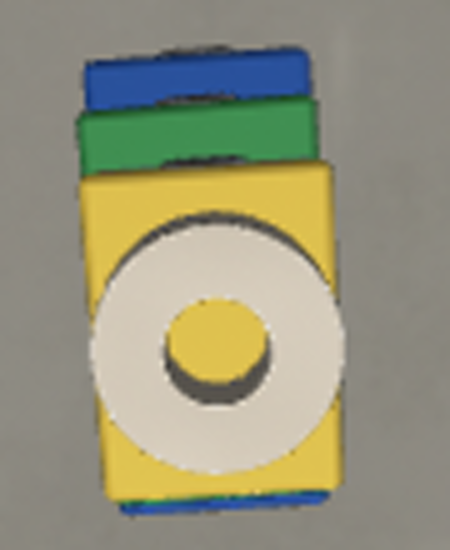

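The crop shows the tape well inside the yellow lid, with the stack yawed about 3.7°. I'll descend on the tape.

Request:
drive_tool:
  deltas:
    - {"hand": 1,"offset": [0,-0.2,-5],"angular": [0,0,0]}
    - {"hand": 1,"offset": [0,-0.2,-10],"angular": [0,0,0]}
    - {"hand": 1,"offset": [0,-0.2,-14],"angular": [0,0,0]}
    - {"hand": 1,"offset": [0,-0.2,-17],"angular": [0,0,0]}
    - {"hand": 1,"offset": [0,-0.2,-19],"angular": [0,0,0]}
    - {"hand": 1,"offset": [0,-0.2,-20.5],"angular": [0,0,0]}
    - {"hand": 1,"offset": [0,-0.2,-21.3],"angular": [0,0,0]}
    - {"hand": 1,"offset": [0,-0.2,-21.3],"angular": [0,0,0]}
  force: 30

```text
time: 2.4
tool_pos: [0.6488, -0.2794, 0.0877]
tcp_rot: [3.142, 0.001, 0.0]
wrist_force: [0.0, 0.2, 0.6]
width: 0.997
```

Request:
drive_tool:
  deltas:
    - {"hand": 0.85,"offset": [0,0,0],"angular": [0,0,0]}
    - {"hand": 0.6,"offset": [0,0,0],"angular": [0,0,0]}
    - {"hand": 0.5,"offset": [0,0,0],"angular": [0,0,0]}
    - {"hand": 0.5,"offset": [0,0,0],"angular": [0,0,0]}
    - {"hand": 0.5,"offset": [0,0,0],"angular": [0,0,0]}
    - {"hand": 0.5,"offset": [0,0,0],"angular": [0,0,0]}

```text
time: 3.15
tool_pos: [0.6487, -0.2792, 0.0875]
tcp_rot: [-3.142, -0.002, 0.0]
wrist_force: [-0.3, 0.3, -0.0]
width: 0.502
```

```bash
python3 - <<'E'
from h import *
c=cam('wrist','w2'); s=cam('side','s2')
a=cv2.imread('pics/w2.png')[120:360,160:480]; b=cv2.resize(cv2.imread('pics/s2.png')[85:205,250:410],None,fx=2.5,fy=2.5,interpolation=cv2.INTER_CUBIC)
a=cv2.resize(a,(400,300)); cv2.imwrite('pics/c4.png',np.hstack([a,b]))
E
```

```text
(no output)
```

View pics/c4.png

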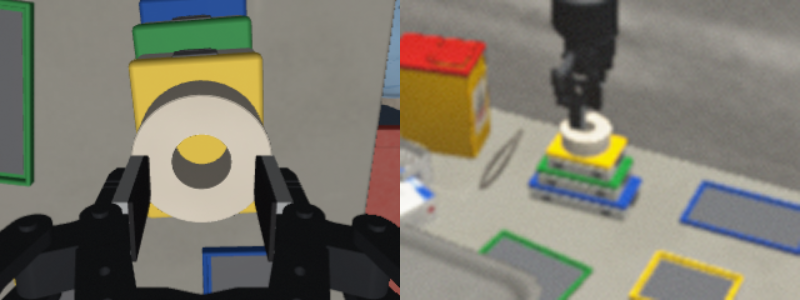

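```bash
python3 - <<'E'
from h import *
c=load('w2'); f=cv2.imread('pics/w2.png'); x,y,z=.6487,-.2792,.0875
f=f[150:350,190:450]; k=3
f=cv2.resize(f,None,fx=k,fy=k,interpolation=cv2.INTER_CUBIC)
for dz,col in((0,(0,0,255)),(.01,(0,255,0)),(.02,(255,0,0)),(.03,(255,0,255))):
  for dy in(-.0215,.0215):
    u,v=w2px(c,[[x,y+dy,z+dz]])[0]; cv2.circle(f,(int((u-190)*k),int((v-150)*k)),4,col,-1)
for t in np.linspace(0,6.28,40):
    u,v=w2px(c,[[.6475+.031*np.cos(t),-.2793+.031*np.sin(t),.109]])[0]; cv2.circle(f,(int((u-190)*k),int((v-150)*k)),2,(0,0,0),-1)
cv2.imwrite('pics/c5.png',f)
E
```

```text
(no output)
```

View pics/c5.png

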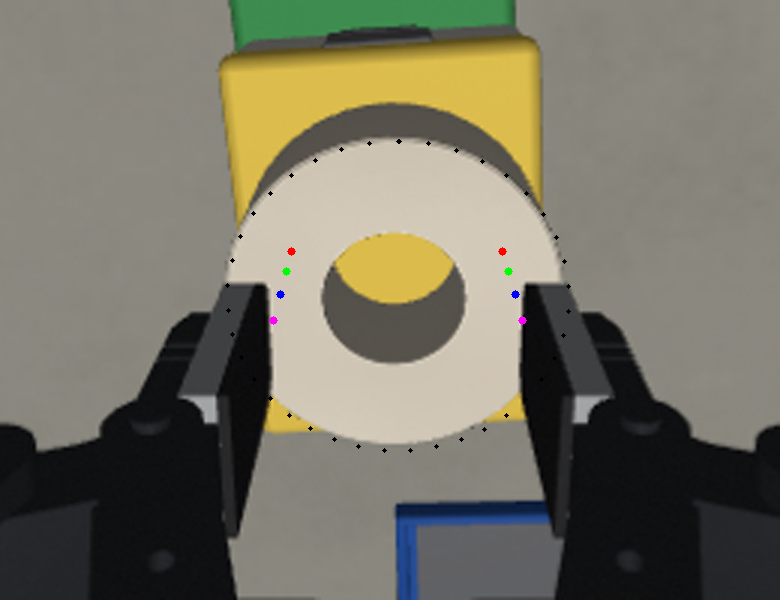

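```bash
python3 - <<'E'
from h import *
c=load('w2')
k=3
for name,l,r in(('front',(267,287),(523,287)),('rear',(270,400),(522,392)),('back end',(232,533),(562,533))):
    for z in np.arange(.09,.19,.01):
        P=px2w(c,[(l[0]/k+190,l[1]/k+150),(r[0]/k+190,r[1]/k+150)],z)
        print(name,z.round(3),'gap',round(1e3*(P[0,1]-P[1,1]),1),'x-tcp',(1e3*(P[:,0]-.6487)).round(1))
E
```

```text
front 0.09 gap 52.1 x-tcp [-6.8 -6.8]
front 0.1 gap 49.0 x-tcp [-2. -2.]
front 0.11 gap 46.0 x-tcp [2.7 2.8]
front 0.12 gap 42.9 x-tcp [7.5 7.6]
front 0.13 gap 39.9 x-tcp [12.3 12.4]
front 0.14 gap 36.8 x-tcp [17.1 17.2]
front 0.15 gap 33.8 x-tcp [21.9 22. ]
front 0.16 gap 30.7 x-tcp [26.7 26.7]
front 0.17 gap 27.7 x-tcp [31.5 31.5]
front 0.18 gap 24.6 x-tcp [36.3 36.3]
rear 0.09 gap 53.3 x-tcp [-33.1 -31.2]
rear 0.1 gap 50.2 x-tcp [-26.8 -24.9]
rear 0.11 gap 47.1 x-tcp [-20.5 -18.7]
rear 0.12 gap 44.0 x-tcp [-14.1 -12.5]
rear 0.13 gap 40.8 x-tcp [-7.8 -6.3]
rear 0.14 gap 37.7 x-tcp [-1.5 -0.1]
rear 0.15 gap 34.6 x-tcp [4.9 6.1]
rear 0.16 gap 31.5 x-tcp [11.2 12.4]
rear 0.17 gap 28.4 x-tcp [17.5 18.6]
rear 0.18 gap 25.2 x-tcp [23.9 24.8]
back end 0.09 gap 73.7 x-tcp [-67.1 -67.1]
back end 0.1 gap 69.3 x-tcp [-58.8 -58.8]
back end 0.11 gap 65.0 x-tcp [-50.5 -50.4]
back end 0.12 gap 60.7 x-tcp [-42.2 -42.1]
back end 0.13 gap 56.4 x-tcp [-33.9 -33.8]
back end 0.14 gap 52.1 x-tcp [-25.5 -25.5]
back end 0.15 gap 47.8 x-tcp [-17.2 -17.2]
back end 0.16 gap 43.5 x-tcp [-8.9 -8.8]
back end 0.17 gap 39.2 x-tcp [-0.6 -0.5]
back end 0.18 gap 34.9 x-tcp [7.8 7.8]
```

The fingers closed in the air above the roll: the pad tips sit about 36 mm behind the reported TCP, not the roughly 10 mm stated. I'll open, go lower and check before closing.

Request:
drive_tool:
  deltas:
    - {"hand": 1,"offset": [0,0,0.5],"angular": [0,0,0]}
    - {"hand": 1,"offset": [0,0,0.5],"angular": [0,0,0]}
    - {"hand": 1,"offset": [0,0,0],"angular": [0,0,0]}
    - {"hand": 1,"offset": [0,0,0],"angular": [0,0,0]}
    - {"hand": 1,"offset": [0,0,-1],"angular": [0,0,0]}
    - {"hand": 1,"offset": [0,0,-2],"angular": [0,0,0]}
    - {"hand": 1,"offset": [0,0,-2.6],"angular": [0,0,0]}
    - {"hand": 1,"offset": [0,0,-2.6],"angular": [0,0,0]}

```text
time: 4.25
tool_pos: [0.6479, -0.2789, 0.0602]
tcp_rot: [-3.141, -0.002, 0.003]
wrist_force: [0.4, -0.1, -0.0]
width: 1.001
```

```bash
python3 - <<'E'
from h import *
c=cam('wrist','w3'); s=bot.read_state(); print(s['tool_pos'],s['wrist_force'])
f=cv2.imread('pics/w3.png')
cv2.imwrite('pics/c6.png',cv2.resize(f[150:350,190:450],None,fx=3,fy=3,interpolation=cv2.INTER_CUBIC))
E
```

```text
[ 0.64842799 -0.27912381  0.06095172] [-0.07682206  0.02934743  1.13879017]
```

View pics/c6.png

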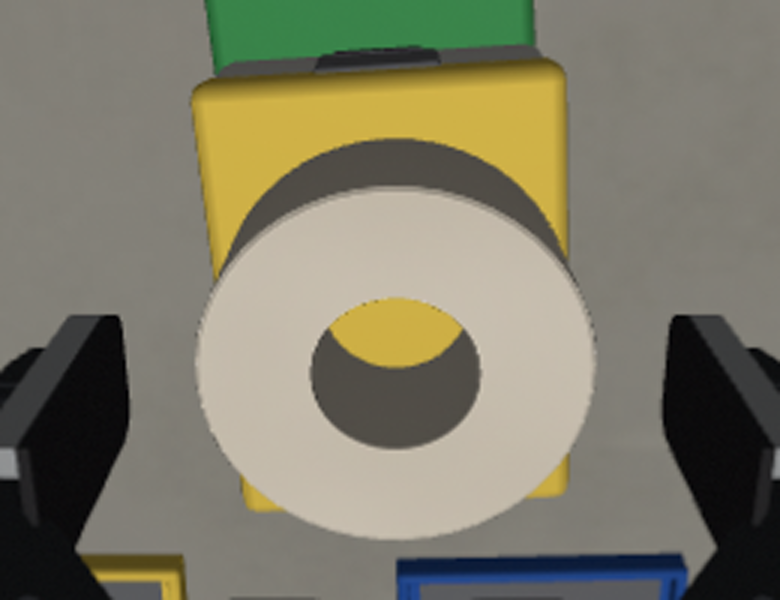

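```bash
python3 - <<'E'
from h import *
c=load('w3')
k=3
for name,l,r in(('front',(122,317),(671,317)),('rear',(129,430),(663,430))):
    for z in np.arange(.07,.13,.01):
        P=px2w(c,[(l[0]/k+190,l[1]/k+150),(r[0]/k+190,r[1]/k+150)],z)
        print(name,z.round(3),'gap',round(1e3*(P[0,1]-P[1,1]),1),'mid',1e3*P[:,1].mean(),'x-tcp',(1e3*(P[:,0]-.648)).round(1))
E
```

```text
front 0.07 gap 108.1 mid -278.6660378823857 x-tcp [-9.9 -9.8]
front 0.08 gap 101.5 mid -278.643623292007 x-tcp [-4.7 -4.6]
front 0.09 gap 94.9 mid -278.6212087016284 x-tcp [0.5 0.6]
front 0.1 gap 88.3 mid -278.5987941112498 x-tcp [5.7 5.8]
front 0.11 gap 81.7 mid -278.57637952087117 x-tcp [10.9 11. ]
front 0.12 gap 75.1 mid -278.55396493049255 x-tcp [16.1 16.2]
rear 0.07 gap 109.7 mid -278.60319433362724 x-tcp [-35.8 -35.6]
rear 0.08 gap 103.0 mid -278.58462493067265 x-tcp [-29.  -28.8]
rear 0.09 gap 96.3 mid -278.56605552771805 x-tcp [-22.2 -22. ]
rear 0.1 gap 89.6 mid -278.54748612476345 x-tcp [-15.4 -15.2]
rear 0.11 gap 82.9 mid -278.52891672180886 x-tcp [-8.6 -8.4]
rear 0.12 gap 76.2 mid -278.51034731885426 x-tcp [-1.8 -1.7]
```

Tips are 45 mm behind the reported TCP when open and about 39 mm at a 62 mm opening. I'll go down 6 mm more and close.

Request:
drive_tool:
  deltas:
    - {"hand": 1,"offset": [0,0,-0.6],"angular": [0,0,0]}
    - {"hand": 0.8,"offset": [0,0,-0.6],"angular": [0,0,0]}
    - {"hand": 0.5,"offset": [0,0,-0.6],"angular": [0,0,0]}
    - {"hand": 0.5,"offset": [0,0,-0.6],"angular": [0,0,0]}
    - {"hand": 0.5,"offset": [0,0,-0.6],"angular": [0,0,0]}
    - {"hand": 0.5,"offset": [0,0,-0.6],"angular": [0,0,0]}
  force: 30

```text
time: 5.05
tool_pos: [0.6489, -0.2793, 0.0558]
tcp_rot: [3.141, 0.002, 0.001]
wrist_force: [-0.0, 0.2, 1.3]
width: 0.703
```

Request:
drive_tool:
  deltas:
    - {"hand": 0.5,"offset": [0,0,1.5],"angular": [0,0,0]}
    - {"hand": 0.5,"offset": [0,0,4],"angular": [0,0,0]}
    - {"hand": 0.5,"offset": [-2.5,3.5,8],"angular": [0,0,0]}
    - {"hand": 0.5,"offset": [-5.5,8,10],"angular": [0,0,0]}
    - {"hand": 0.5,"offset": [-8.7,12.5,10],"angular": [0,0,0]}
    - {"hand": 0.5,"offset": [-12,17.2,10],"angular": [0,0,0]}
    - {"hand": 0.5,"offset": [-15.2,22,10],"angular": [0,0,0]}
    - {"hand": 0.5,"offset": [-18.2,26,10],"angular": [0,0,0]}

```text
time: 6.05
tool_pos: [0.4658, -0.0178, 0.1566]
tcp_rot: [-3.141, -0.002, -0.002]
wrist_force: [0.3, 0.7, -0.9]
width: 0.702
```

Request:
drive_tool:
  deltas:
    - {"hand": 0.5,"offset": [0,0,0],"angular": [0,0,0]}
    - {"hand": 0.5,"offset": [0,0,-2],"angular": [0,0,0]}
    - {"hand": 0.5,"offset": [0,0,-4],"angular": [0,0,0]}
    - {"hand": 0.5,"offset": [0,0,-4],"angular": [0,0,0]}

```text
time: 6.55
tool_pos: [0.4661, -0.0198, 0.1147]
tcp_rot: [3.142, 0.001, -0.004]
wrist_force: [-0.4, -0.5, -0.4]
width: 0.705
```

```bash
python3 - <<'E'
from h import *
c=cam('wrist','w4'); t=cam('top','t4'); s=bot.read_state(); print(s['tool_pos'],s['width'],s['wrist_force'])
f=cv2.imread('pics/w4.png')
cv2.imwrite('pics/c7.png',cv2.resize(f[120:370,160:480],None,fx=2.4,fy=2.4,interpolation=cv2.INTER_CUBIC))
E
```

```text
[ 0.46761493 -0.01988541  0.11638617] 0.7068843100138461 [-0.12672131 -0.54898327 -0.40558375]
```

View pics/c7.png

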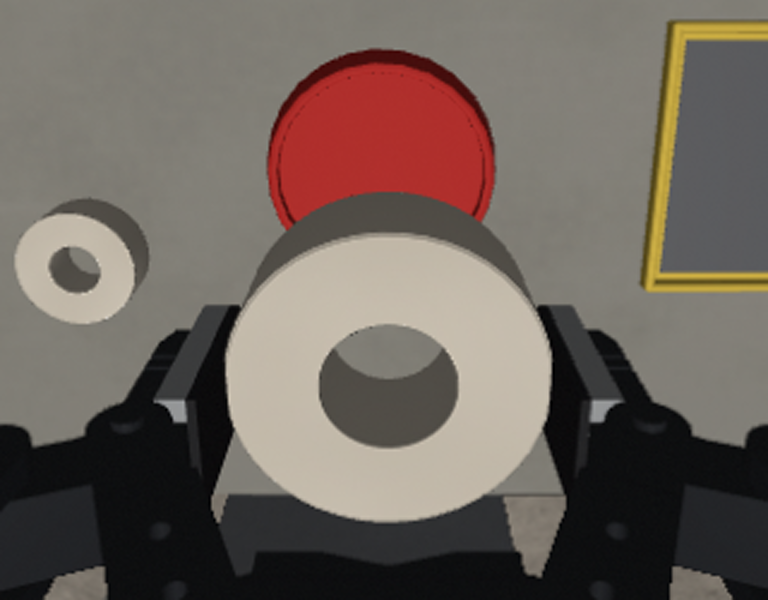

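```bash
python3 - <<'E'
from h import *
from scipy.optimize import least_squares
c=load('w4'); k=2.4
th=np.linspace(0,2*np.pi,361)
def ext(x,y,r,z):
    p=w2px(c,np.c_[x+r*np.cos(th),y+r*np.sin(th),np.full(361,z)]); p=(p-[160,120])*k
    return p[:,0].min(),p[:,0].max(),p[:,1].min(),p[:,1].max()
for z,r in((0,.046),(.02,.046)):
    o=least_squares(lambda v:np.subtract(ext(v[0],v[1],r,z)[:3],(268,495,50)),[.466,-.02],x_scale=.01,diff_step=1e-3); print('stand',z,o.x,o.fun)
for zt in(.165,.17,.175):
    o=least_squares(lambda v:np.subtract(ext(v[0],v[1],.031,zt),(226,552,234,522)),[.466,-.02],x_scale=.01,diff_step=1e-3); print('roll',zt,o.x,o.fun)
t=load('t4');print('top cam offset check: red top view earlier 466,-17.7')
E
```

```text
stand 0 [ 0.46331979 -0.01681517] [-0.40442474  0.40438977  0.03511652]
stand 0.02 [ 0.4652937  -0.01696801] [-8.47090841  8.47012418  0.78589994]
roll 0.165 [ 0.46432885 -0.01946884] [-0.07138347  0.07133763  0.93972103 -1.21947661]
roll 0.17 [ 0.46702024 -0.01945513] [-6.83787563  6.83948282 -3.52350629  5.93304052]
roll 0.175 [ 0.46968136 -0.01944147] [-14.17715914  14.18069083  -8.22645917  13.78967099]
top cam offset check: red top view earlier 466,-17.7
```

Stand centre from the close view is (0.4633, −0.0168) and the roll is at (0.464–0.466, −0.0195). I'll correct by −1 mm in x and +2.5 mm in y, then lower.

Request:
drive_tool:
  deltas:
    - {"hand": 0.5,"offset": [-0.1,0.25,-3],"angular": [0,0,0]}
    - {"hand": 0.5,"offset": [-0.1,0.25,-6],"angular": [0,0,0]}
    - {"hand": 0.5,"offset": [-0.1,0.25,-9],"angular": [0,0,0]}
    - {"hand": 0.5,"offset": [-0.1,0.25,-11],"angular": [0,0,0]}
    - {"hand": 0.5,"offset": [-0.1,0.25,-12],"angular": [0,0,0]}
    - {"hand": 0.5,"offset": [-0.1,0.25,-12.4],"angular": [0,0,0]}
    - {"hand": 0.5,"offset": [-0.1,0.25,-12.7],"angular": [0,0,0]}
    - {"hand": 0.5,"offset": [-0.1,0.25,-12.7],"angular": [0,0,0]}

```text
time: 7.65
tool_pos: [0.4664, -0.0169, -0.0108]
tcp_rot: [3.141, 0.002, 0.002]
wrist_force: [0.3, 1.0, -0.2]
width: 0.708
```

Request:
drive_tool:
  deltas:
    - {"hand": 0.5,"offset": [0,0,-0.2],"angular": [0,0,0]}
    - {"hand": 0.5,"offset": [0,0,-0.2],"angular": [0,0,0]}

```text
time: 7.9
tool_pos: [0.4658, -0.0168, -0.0133]
tcp_rot: [3.142, 0.002, 0.0]
wrist_force: [0.1, 0.2, 0.1]
width: 0.704
```

Request:
drive_tool:
  deltas:
    - {"hand": 0.5,"offset": [0,0,-0.1],"angular": [0,0,0]}
    - {"hand": 0.5,"offset": [0,0,-0.2],"angular": [0,0,0]}

```text
time: 8.15
tool_pos: [0.4659, -0.0168, -0.0144]
tcp_rot: [-3.142, -0.002, 0.001]
wrist_force: [-6.4, -0.4, 15.4]
width: 0.704
```

Contact at the dish floor height, as expected. I'll ease up 1 mm, release, rise and check.

Request:
drive_tool:
  deltas:
    - {"hand": 0.55,"offset": [0,0,0.1],"angular": [0,0,0]}
    - {"hand": 0.8,"offset": [0,0,0.1],"angular": [0,0,0]}
    - {"hand": 1,"offset": [0,0,0.1],"angular": [0,0,0]}
    - {"hand": 1,"offset": [0,0,0.1],"angular": [0,0,0]}
    - {"hand": 1,"offset": [0,0,1.5],"angular": [0,0,0]}
    - {"hand": 1,"offset": [0,0,5],"angular": [0,0,0]}
    - {"hand": 1,"offset": [0,0,10],"angular": [0,0,0]}
    - {"hand": 1,"offset": [0,0,15],"angular": [0,0,0]}

```text
time: 9.15
tool_pos: [0.4655, -0.0168, 0.1368]
tcp_rot: [3.142, 0.002, 0.001]
wrist_force: [0.8, 0.3, -0.4]
width: 1.0
```

```bash
python3 - <<'E'
from h import *
c=cam('wrist','w5'); s=bot.read_state(); print(s['tool_pos'],s['width'])
f=cv2.imread('pics/w5.png'); h=cv2.cvtColor(f,cv2.COLOR_BGR2HSV)
u,v=w2px(c,[[.465,-.017,.039]])[0].astype(int); print(u,v)
print('cream',seg(f,'cream',(u-45,v-45,u+45,v+45),.039,c),'red',seg(f,'red',(u-65,v-65,u+65,v+65),.02,c))
E
```

```text
[ 0.47066565 -0.01717695  0.14453911] 1.003159825320961
322 191
cream [[465.3, -17.1], 30.4] red [[466.0, -18.0], 45.0]
```

The roll sits within 1 mm of the stand centre at the right height. Back to the stack for the yellow case.

Request:
drive_tool:
  deltas:
    - {"hand": 1,"offset": [2.6,-3.7,3],"angular": [0,0,0]}
    - {"hand": 1,"offset": [5.2,-7.4,3],"angular": [0,0,0]}
    - {"hand": 1,"offset": [7.8,-11.1,3],"angular": [0,0,3.7]}
    - {"hand": 1,"offset": [10.4,-15,3],"angular": [0,0,3.7]}
    - {"hand": 1,"offset": [13,-18.8,3],"angular": [0,0,3.7]}
    - {"hand": 1,"offset": [15.6,-22.5,3],"angular": [0,0,3.7]}
    - {"hand": 1,"offset": [18.1,-26.2,3],"angular": [0,0,3.7]}
    - {"hand": 1,"offset": [18.1,-26.2,3],"angular": [0,0,3.7]}

```text
time: 10.2
tool_pos: [0.6479, -0.2816, 0.1646]
tcp_rot: [3.139, 0.099, 0.001]
wrist_force: [-0.5, 1.0, 0.7]
width: 1.001
```

```bash
python3 - <<'E'
from h import *
c=cam('wrist','w6'); s=bot.read_state(); print(s['tool_pos'],s['tcp_rot'],s['width'])
f=cv2.imread('pics/w6.png')
p=w2px(c,[[.646,-.279,.084]])[0].astype(int); u,v=p; print(u,v)
for z in(.080,.084): print('yellow',seg(f,'yellow',(u-65,v-70,u+65,v+75),z,c))
E
```

```text
[ 0.64693215 -0.27987228  0.16453013] [-3.13966425e+00 -1.00452734e-01  3.72954594e-04] 0.9992630673445031
319 198
yellow [[645.8, -278.7], [85.7, 64.2], 3.6]
yellow [[647.0, -278.6], [84.4, 63.3], 3.6]
```

Request:
drive_tool:
  deltas:
    - {"hand": 1,"offset": [0,0,-3],"angular": [0,0,0]}
    - {"hand": 1,"offset": [0,0,-6],"angular": [0,0,0]}
    - {"hand": 1,"offset": [0,0,-9],"angular": [0,0,0]}
    - {"hand": 1,"offset": [0,0,-11],"angular": [0,0,0]}
    - {"hand": 1,"offset": [0,0,-12.5],"angular": [0,0,0]}
    - {"hand": 1,"offset": [0,0,-13.4],"angular": [0,0,0]}
    - {"hand": 1,"offset": [0,0,-13.7],"angular": [0,0,0]}
    - {"hand": 1,"offset": [0,0,-13.7],"angular": [0,0,0]}
  force: 50

```text
time: 11.25
tool_pos: [0.6472, -0.279, 0.0281]
tcp_rot: [3.14, 0.103, 0.001]
wrist_force: [0.6, -0.3, 0.1]
width: 1.002
```

Request:
drive_tool:
  deltas:
    - {"hand": 0.85,"offset": [0,0,0],"angular": [0,0,0]}
    - {"hand": 0.7,"offset": [0,0,0],"angular": [0,0,0]}
    - {"hand": 0.5,"offset": [0,0,0],"angular": [0,0,0]}
    - {"hand": 0.5,"offset": [0,0,0],"angular": [0,0,0]}
    - {"hand": 0.5,"offset": [0,0,0],"angular": [0,0,0]}

```text
time: 11.88
tool_pos: [0.6476, -0.2793, 0.0288]
tcp_rot: [3.139, 0.103, 0.003]
wrist_force: [0.9, -0.2, 4.6]
width: 0.737
```

Request:
drive_tool:
  deltas:
    - {"hand": 0.5,"offset": [0,0,1],"angular": [0,0,0]}
    - {"hand": 0.5,"offset": [0,0,3],"angular": [0,0,0]}
    - {"hand": 0.5,"offset": [0,0,7],"angular": [0,0,0]}
    - {"hand": 0.5,"offset": [-4.5,2.7,8],"angular": [0,0,-1.5]}
    - {"hand": 0.5,"offset": [-9,5.4,8],"angular": [0,0,-3]}
    - {"hand": 0.5,"offset": [-13.5,8.1,8],"angular": [0,0,-3.9]}
    - {"hand": 0.5,"offset": [-18,10.8,8],"angular": [0,0,-3.9]}
    - {"hand": 0.5,"offset": [-18,10.8,8],"angular": [0,0,-3.9]}

```text
time: 12.88
tool_pos: [0.4621, -0.1683, 0.1068]
tcp_rot: [-3.14, 0.003, 0.006]
wrist_force: [0.1, -0.2, -1.5]
width: 0.735
```

Request:
drive_tool:
  deltas:
    - {"hand": 0.5,"offset": [0,0,-2],"angular": [0,0,0]}
    - {"hand": 0.5,"offset": [0,0,-4],"angular": [0,0,0]}
    - {"hand": 0.5,"offset": [0,0,-4],"angular": [0,0,0]}

```text
time: 13.25
tool_pos: [0.4663, -0.1707, 0.067]
tcp_rot: [-3.141, 0.004, 0.003]
wrist_force: [0.0, -0.5, -1.8]
width: 0.735
```

```bash
python3 - <<'E'
from h import *
c=cam('wrist','w7'); s=bot.read_state(); print(s['tool_pos'],s['tcp_rot'],s['width'],s['wrist_force'])
f=cv2.imread('pics/w7.png')
cv2.imwrite('pics/c8.png',cv2.resize(f[100:350,160:480],None,fx=2.4,fy=2.4,interpolation=cv2.INTER_CUBIC))
E
```

```text
[ 0.4671782  -0.1710383   0.06791665] [-3.14149271e+00  4.01993383e-03  3.11066173e-04] 0.7374868810931716 [ 0.43877856 -0.13770739 -0.78352985]
```

View pics/c8.png

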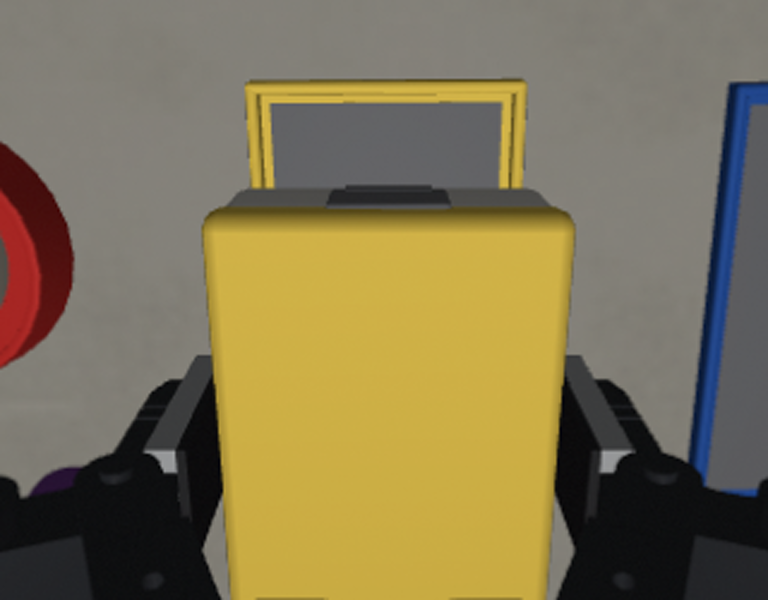

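```bash
cat > edge.py <<'E'
from h import *
def edge(c,l,r,z,off,k):
    P=px2w(c,[(l[0]/k+off[0],l[1]/k+off[1]),(r[0]/k+off[0],r[1]/k+off[1])],z)[:,:2]*1000
    d=P[0]-P[1]; return P.mean(0).round(1),np.linalg.norm(d).round(1),np.degrees(np.arctan2(-d[0],d[1])).round(2)
E
python3 - <<'E'
from edge import *
c=load('w7');o=(160,100);k=2.4
print('tray far mid,len,yaw',edge(c,(247,82),(526,80),.008,o,k), edge(c,(272,104),(502,101),.003,o,k))
for z in(.116,.120,.124): print('case',z,edge(c,(204,215),(574,215),z,o,k))
E
```

```text
tray far mid,len,yaw (array([ 521. , -169.8]), np.float64(86.2), np.float64(0.25)) (array([ 513.9, -169.9]), np.float64(73.2), np.float64(0.59))
case 0.116 (array([ 507.7, -170.4]), np.float64(64.6), np.float64(-0.14))
case 0.12 (array([ 508.8, -170.4]), np.float64(62.5), np.float64(-0.14))
case 0.124 (array([ 509.9, -170.4]), np.float64(60.4), np.float64(-0.14))
```

Case and tray agree: centres are within 1 mm and yaw within 0.7°. I'll lower.

Request:
drive_tool:
  deltas:
    - {"hand": 0.5,"offset": [0,0.05,-3],"angular": [0,0,0.3]}
    - {"hand": 0.5,"offset": [0,0.05,-6],"angular": [0,0,0.3]}
    - {"hand": 0.5,"offset": [0,0.05,-7.5],"angular": [0,0,0.3]}
    - {"hand": 0.5,"offset": [0,0.05,-8.5],"angular": [0,0,0.3]}
    - {"hand": 0.5,"offset": [0,0.05,-9],"angular": [0,0,0.3]}
    - {"hand": 0.5,"offset": [0,0.05,-9.2],"angular": [0,0,0.3]}
    - {"hand": 0.5,"offset": [0,0.05,-9.2],"angular": [0,0,0.3]}

```text
time: 14.18
tool_pos: [0.4672, -0.1705, -0.024]
tcp_rot: [3.141, 0.004, 0.001]
wrist_force: [0.6, 0.0, -1.2]
width: 0.74
```

Request:
drive_tool:
  deltas:
    - {"hand": 0.5,"offset": [0,0,-0.1],"angular": [0,0,0]}
    - {"hand": 0.5,"offset": [0,0,-0.1],"angular": [0,0,0]}

```text
time: 14.42
tool_pos: [0.4674, -0.1706, -0.0242]
tcp_rot: [3.141, 0.004, 0.002]
wrist_force: [-1.9, 1.2, 4.9]
width: 0.736
```

Contact with the floor. I'll release, rise and return to the stack.

Request:
drive_tool:
  deltas:
    - {"hand": 0.7,"offset": [0,0,0],"angular": [0,0,0]}
    - {"hand": 0.85,"offset": [0,0,0],"angular": [0,0,0]}
    - {"hand": 1,"offset": [0,0,0],"angular": [0,0,0]}
    - {"hand": 1,"offset": [0,0,0],"angular": [0,0,0]}
    - {"hand": 1,"offset": [0,0,2],"angular": [0,0,0]}
    - {"hand": 1,"offset": [0,0,6],"angular": [0,0,0]}
    - {"hand": 1,"offset": [0,0,11],"angular": [0,0,0]}
    - {"hand": 1,"offset": [0,0,16],"angular": [0,0,0]}

```text
time: 15.42
tool_pos: [0.4664, -0.1702, 0.1357]
tcp_rot: [-3.141, -0.004, 0.001]
wrist_force: [0.2, -0.8, 0.4]
width: 0.998
```

Request:
drive_tool:
  deltas:
    - {"hand": 1,"offset": [3.5,-2.2,0],"angular": [0,0,0]}
    - {"hand": 1,"offset": [8,-4.8,0],"angular": [0,0,3]}
    - {"hand": 1,"offset": [12,-7.2,0],"angular": [0,0,3]}
    - {"hand": 1,"offset": [16,-9.6,0],"angular": [0,0,3]}
    - {"hand": 1,"offset": [18,-10.8,0],"angular": [0,0,3]}
    - {"hand": 1,"offset": [18,-10.8,0],"angular": [0,0,3]}
    - {"hand": 1,"offset": [18,-10.8,0],"angular": [0,0,3]}

```text
time: 16.3
tool_pos: [0.6458, -0.2777, 0.1339]
tcp_rot: [-3.14, -0.087, 0.002]
wrist_force: [-0.9, 0.1, -0.4]
width: 1.0
```

```bash
python3 - <<'E'
from h import *
c=cam('wrist','w8'); s=bot.read_state(); print(s['tool_pos'],s['tcp_rot'],s['width'])
f=cv2.imread('pics/w8.png')
u,v=w2px(c,[[.648,-.279,.056]])[0].astype(int); print(u,v)
for z in(.052,.056): print('green',seg(f,'green',(u-65,v-80,u+65,v+80),z,c))
cv2.imwrite('pics/c9.png',f)
E
```

```text
[ 0.64569813 -0.27761359  0.13410616] [-3.13963847e+00 -8.67695095e-02  2.09966009e-03] 0.99939390679679
323 194
green [[648.4, -277.7], [110.7, 63.6], 4.6]
green [[649.5, -277.6], [108.9, 62.6], 4.6]
```

View pics/c9.png

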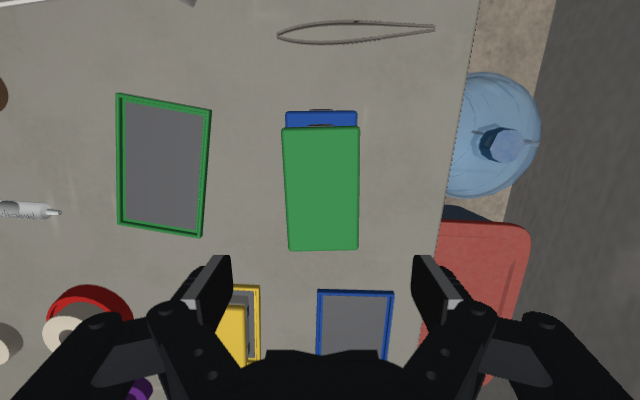

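The view shows the yellow case in its tray, with green (322,188) next at about 4.6° yaw. I'll grasp green.

Request:
drive_tool:
  deltas:
    - {"hand": 1,"offset": [0.2,0,-3],"angular": [0,0,1.3]}
    - {"hand": 1,"offset": [0.2,0,-6],"angular": [0,0,1.3]}
    - {"hand": 1,"offset": [0.2,0,-9],"angular": [0,0,1.3]}
    - {"hand": 1,"offset": [0.2,0,-11],"angular": [0,0,1.3]}
    - {"hand": 1,"offset": [0.2,0,-12.5],"angular": [0,0,1.3]}
    - {"hand": 1,"offset": [0.2,0,-13.2],"angular": [0,0,1.3]}
    - {"hand": 1,"offset": [0.2,0,-13.5],"angular": [0,0,1.3]}
    - {"hand": 1,"offset": [0.2,0,-13.5],"angular": [0,0,1.3]}

```text
time: 17.35
tool_pos: [0.6493, -0.2786, 0.0003]
tcp_rot: [3.139, 0.122, 0.002]
wrist_force: [-0.3, -0.5, -0.5]
width: 1.001
```

Request:
drive_tool:
  deltas:
    - {"hand": 0.85,"offset": [0,0,0],"angular": [0,0,0]}
    - {"hand": 0.7,"offset": [0,0,0],"angular": [0,0,0]}
    - {"hand": 0.5,"offset": [0,0,0],"angular": [0,0,0]}
    - {"hand": 0.5,"offset": [0,0,0],"angular": [0,0,0]}
    - {"hand": 0.5,"offset": [0,0,0],"angular": [0,0,0]}

```text
time: 17.98
tool_pos: [0.6496, -0.2787, 0.0007]
tcp_rot: [3.138, 0.122, 0.003]
wrist_force: [-0.5, -0.5, 6.0]
width: 0.739
```

```bash
python3 - <<'E'
from h import *
c=load('w8');f=cv2.imread('pics/w8.png')
print('green tray',seg(f,'green',(100,80,225,250),.008,c))
print('yellow tray top-down:',seg(cv2.imread('pics/t4.png'),'green',(310,120,362,185),.008,load('t4')))
E
```

```text
green tray [[649.6, -118.2], [133.3, 89.1], -7.4]
yellow tray top-down: [[648.6, -119.4], [132.5, 86.4], -7.4]
```

Request:
drive_tool:
  deltas:
    - {"hand": 0.5,"offset": [0,0,1],"angular": [0,0,0]}
    - {"hand": 0.5,"offset": [0,0,3],"angular": [0,0,0]}
    - {"hand": 0.5,"offset": [0,0,6],"angular": [0,0,0]}
    - {"hand": 0.5,"offset": [0,4,7],"angular": [0,0,-3]}
    - {"hand": 0.5,"offset": [0,8,7],"angular": [0,0,-6]}
    - {"hand": 0.5,"offset": [0,12,7],"angular": [0,0,-9]}
    - {"hand": 0.5,"offset": [0,16,7],"angular": [0,0,-11.9]}
    - {"hand": 0.5,"offset": [0,16,7],"angular": [0,0,-11.9]}

```text
time: 18.98
tool_pos: [0.6487, -0.1153, 0.0705]
tcp_rot: [-3.135, 0.198, -0.0]
wrist_force: [-0.3, -1.0, -2.3]
width: 0.737
```

Request:
drive_tool:
  deltas:
    - {"hand": 0.5,"offset": [0,0,0],"angular": [0,0,0]}
    - {"hand": 0.5,"offset": [0,0,0],"angular": [0,0,0]}

```text
time: 19.23
tool_pos: [0.6489, -0.1194, 0.07]
tcp_rot: [3.134, -0.205, 0.001]
wrist_force: [0.2, -0.4, -2.5]
width: 0.738
```

```bash
python3 - <<'E'
from h import *
c=cam('wrist','w9'); s=bot.read_state(); print(s['tool_pos'],s['tcp_rot'],s['width'],s['wrist_force'])
f=cv2.imread('pics/w9.png')
cv2.imwrite('pics/c10.png',cv2.resize(f[80:330,160:480],None,fx=2.4,fy=2.4,interpolation=cv2.INTER_CUBIC))
E
```

```text
[ 0.64882638 -0.11949221  0.06984018] [ 3.13457478e+00 -2.05620199e-01  4.77596030e-04] 0.7332820474410054 [ 0.33581625 -1.271565   -1.50801594]
```

View pics/c10.png

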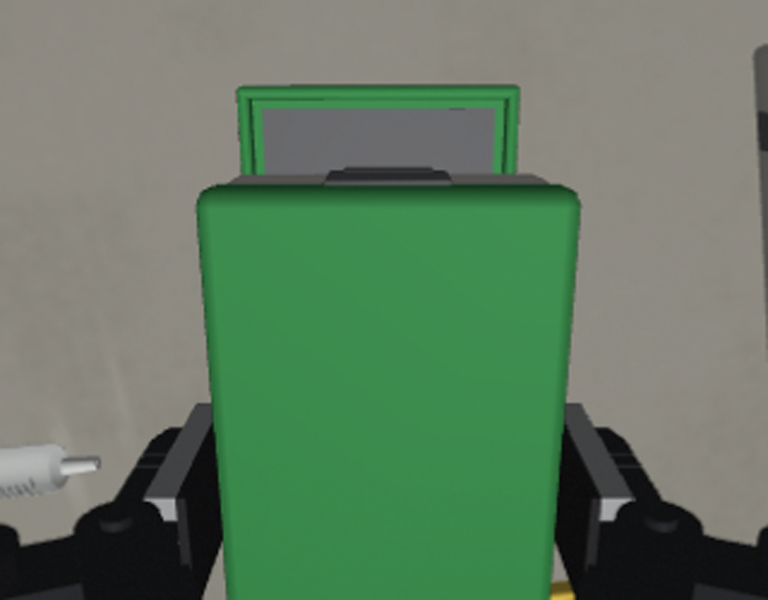

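```bash
python3 - <<'E'
from edge import *
c=load('w9');o=(160,80);k=2.4
a=np.radians(-7.4); u=np.array([np.cos(a),np.sin(a)])
for n,e,L in (('tray',edge(c,(237,88),(520,88),.008,o,k),67),('case',edge(c,(197,192),(580,190),.120,o,k),55),('case',edge(c,(197,192),(580,190),.126,o,k),55)):
    print(n,e,'centre',e[0]-L*u)
E
```

```text
tray (array([ 715.7, -124.9]), np.float64(87.3), np.float64(-7.51)) centre [ 649.25803212 -116.27069503]
case (array([ 702.5, -126. ]), np.float64(64.5), np.float64(-7.2)) centre [ 647.95808607 -118.91624219]
case (array([ 703.5, -126.1]), np.float64(61.3), np.float64(-7.2)) centre [ 648.95808607 -119.01624219]
```

Request:
drive_tool:
  deltas:
    - {"hand": 0.5,"offset": [0.05,0.2,-3],"angular": [0,0,-0.2]}
    - {"hand": 0.5,"offset": [0.05,0.2,-6],"angular": [0,0,-0.2]}
    - {"hand": 0.5,"offset": [0.05,0.2,-7.5],"angular": [0,0,-0.2]}
    - {"hand": 0.5,"offset": [0.05,0.2,-8.5],"angular": [0,0,-0.2]}
    - {"hand": 0.5,"offset": [0.05,0.2,-9],"angular": [0,0,-0.2]}
    - {"hand": 0.5,"offset": [0.05,0.2,-9.3],"angular": [0,0,-0.2]}
    - {"hand": 0.5,"offset": [0.05,0.2,-9.4],"angular": [0,0,-0.2]}
    - {"hand": 0.5,"offset": [0.05,0.2,-9.4],"angular": [0,0,-0.2]}

```text
time: 20.27
tool_pos: [0.6497, -0.1163, -0.0238]
tcp_rot: [3.135, -0.209, 0.001]
wrist_force: [-0.1, -0.3, -1.6]
width: 0.735
```

Request:
drive_tool:
  deltas:
    - {"hand": 0.5,"offset": [0,0,-0.1],"angular": [0,0,0]}
    - {"hand": 0.5,"offset": [0,0,-0.1],"angular": [0,0,0]}

```text
time: 20.52
tool_pos: [0.6499, -0.1163, -0.0242]
tcp_rot: [3.134, -0.209, 0.002]
wrist_force: [-2.1, 1.2, 4.6]
width: 0.739
```

Contact. I'll release, rise and return for the blue case.

Request:
drive_tool:
  deltas:
    - {"hand": 0.7,"offset": [0,0,0],"angular": [0,0,0]}
    - {"hand": 0.85,"offset": [0,0,0],"angular": [0,0,0]}
    - {"hand": 1,"offset": [0,0,0],"angular": [0,0,0]}
    - {"hand": 1,"offset": [0,0,0],"angular": [0,0,0]}
    - {"hand": 1,"offset": [0,0,2],"angular": [0,0,0]}
    - {"hand": 1,"offset": [0,0,6],"angular": [0,0,0]}
    - {"hand": 1,"offset": [0,0,11],"angular": [0,0,0]}
    - {"hand": 1,"offset": [0,0,16],"angular": [0,0,0]}

```text
time: 21.52
tool_pos: [0.6494, -0.1163, 0.1375]
tcp_rot: [3.134, -0.209, 0.002]
wrist_force: [1.9, 0.7, 0.4]
width: 1.002
```

Request:
drive_tool:
  deltas:
    - {"hand": 1,"offset": [0,-4,0],"angular": [0,0,3]}
    - {"hand": 1,"offset": [0,-8,0],"angular": [0,0,6]}
    - {"hand": 1,"offset": [0,-12,0],"angular": [0,0,9]}
    - {"hand": 1,"offset": [0,-16,0],"angular": [0,0,11]}
    - {"hand": 1,"offset": [0,-16,0],"angular": [0,0,11]}
    - {"hand": 1,"offset": [0,-16,0],"angular": [0,0,11]}
    - {"hand": 1,"offset": [0,-16,0],"angular": [0,0,11]}

```text
time: 22.4
tool_pos: [0.6494, -0.2751, 0.1351]
tcp_rot: [-3.14, -0.094, -0.0]
wrist_force: [0.4, -0.5, 0.6]
width: 0.999
```

```bash
python3 - <<'E'
from h import *
c=cam('wrist','w10'); s=bot.read_state(); print(s['tool_pos'],s['tcp_rot'],s['width'])
f=cv2.imread('pics/w10.png')
u,v=w2px(c,[[.648,-.279,.028]])[0].astype(int); print(u,v)
for z in(.024,.028): print('blue',seg(f,'blue',(u-65,v-80,u+65,v+70),z,c))
u,v=w2px(c,[[.649,-.117,.031]])[0].astype(int)
print('green all',seg(f,'green',(max(u-75,0),v-100,u+75,v+100),.008,c))
print('blue tray',[w2px(c,[[.443,-.325,.008]])[0]])
cv2.imwrite('pics/c11.png',f)
E
```

```text
[ 0.64945557 -0.27507307  0.13497514] [-3.14006596e+00 -9.39941576e-02 -4.10431998e-04] 1.0016677770513012
326 190
blue [[648.3, -277.7], [134.3, 63.8], 3.7]
blue [[649.4, -277.6], [132.4, 62.9], 3.7]
green all [[649.7, -117.4], [133.3, 90.8], -7.6]
blue tray [array([353.04028519, 351.13713318])]
```

View pics/c11.png

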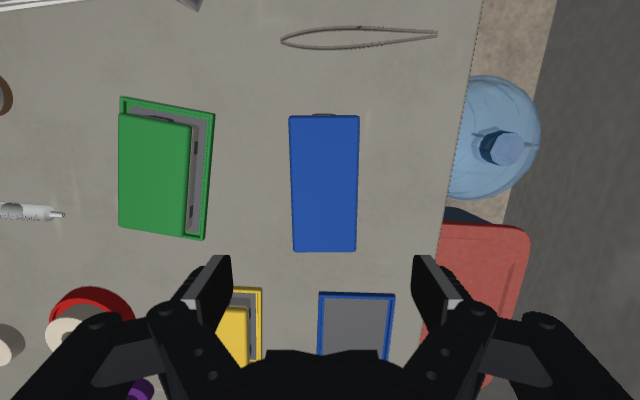

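The green case sits in its tray at (160,175), and blue at (324,184) is clear. I'll grasp it.

Request:
drive_tool:
  deltas:
    - {"hand": 1,"offset": [0,-0.25,-4],"angular": [0,0,0.3]}
    - {"hand": 1,"offset": [0,-0.25,-8],"angular": [0,0,0.3]}
    - {"hand": 1,"offset": [0,-0.25,-11],"angular": [0,0,0.3]}
    - {"hand": 1,"offset": [0,-0.25,-13],"angular": [0,0,0.3]}
    - {"hand": 1,"offset": [0,-0.25,-15],"angular": [0,0,0.3]}
    - {"hand": 1,"offset": [0,-0.25,-16],"angular": [0,0,0.3]}
    - {"hand": 1,"offset": [0,-0.25,-16.2],"angular": [0,0,0.3]}
    - {"hand": 1,"offset": [0,-0.25,-16.2],"angular": [0,0,0.3]}

```text
time: 23.45
tool_pos: [0.65, -0.2792, -0.0266]
tcp_rot: [3.139, 0.1, 0.002]
wrist_force: [-0.4, -0.8, 0.1]
width: 1.002
```

Request:
drive_tool:
  deltas:
    - {"hand": 0.85,"offset": [0,0,0],"angular": [0,0,0]}
    - {"hand": 0.7,"offset": [0,0,0],"angular": [0,0,0]}
    - {"hand": 0.5,"offset": [0,0,0],"angular": [0,0,0]}
    - {"hand": 0.5,"offset": [0,0,0],"angular": [0,0,0]}
    - {"hand": 0.5,"offset": [0,0,0],"angular": [0,0,0]}

```text
time: 24.08
tool_pos: [0.6503, -0.2793, -0.026]
tcp_rot: [3.139, 0.1, 0.003]
wrist_force: [-0.1, -0.6, 6.4]
width: 0.74
```

Request:
drive_tool:
  deltas:
    - {"hand": 0.5,"offset": [0,0,1],"angular": [0,0,0]}
    - {"hand": 0.5,"offset": [0,0,3],"angular": [0,0,0]}
    - {"hand": 0.5,"offset": [0,0,6],"angular": [0,0,0]}
    - {"hand": 0.5,"offset": [-4.6,-1.1,9],"angular": [0,0,-1]}
    - {"hand": 0.5,"offset": [-9.2,-2.2,9.5],"angular": [0,0,-2.2]}
    - {"hand": 0.5,"offset": [-13.8,-3.3,9.5],"angular": [0,0,-2.2]}
    - {"hand": 0.5,"offset": [-18,-4.2,9.5],"angular": [0,0,-2.2]}
    - {"hand": 0.5,"offset": [-20.6,-4.7,9.5],"angular": [0,0,-2.2]}

```text
time: 25.08
tool_pos: [0.4412, -0.326, 0.0685]
tcp_rot: [3.141, 0.039, -0.0]
wrist_force: [0.2, 0.1, -1.8]
width: 0.739
```

Request:
drive_tool:
  deltas:
    - {"hand": 0.5,"offset": [0,0,0],"angular": [0,0,0]}
    - {"hand": 0.5,"offset": [0,0,0],"angular": [0,0,0]}
    - {"hand": 0.5,"offset": [0,0,0],"angular": [0,0,0]}

```text
time: 25.45
tool_pos: [0.4445, -0.3259, 0.0681]
tcp_rot: [3.141, 0.041, 0.002]
wrist_force: [0.9, 0.7, -1.4]
width: 0.737
```

```bash
python3 - <<'E'
from h import *
c=cam('wrist','w11'); s=bot.read_state(); print(s['tool_pos'],s['tcp_rot'],s['width'],s['wrist_force'])
f=cv2.imread('pics/w11.png')
cv2.imwrite('pics/c12.png',cv2.resize(f[60:310,160:480],None,fx=2.4,fy=2.4,interpolation=cv2.INTER_CUBIC))
E
```

```text
[ 0.44435537 -0.32574833  0.06787284] [3.14099333e+00 4.15561715e-02 9.46633934e-04] 0.7360510765228598 [ 0.65091982  0.83498086 -2.03659044]
```

View pics/c12.png

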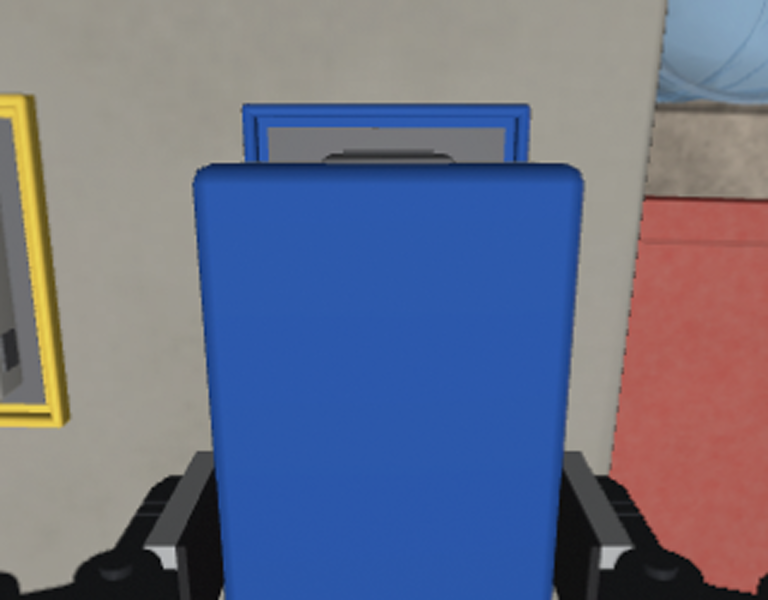

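```bash
python3 - <<'E'
from edge import *
c=load('w11');o=(160,60);k=2.4
a=np.radians(1.5); u=np.array([np.cos(a),np.sin(a)])
for n,e,L in (('tray',edge(c,(244,104),(530,104),.008,o,k),79),('case',edge(c,(194,172),(583,172),.118,o,k),67),('case',edge(c,(194,172),(583,172),.124,o,k),67)):
    print(n,e,'centre',e[0]-L*u)
E
```

```text
tray (array([ 520.9, -323.1]), np.float64(86.5), np.float64(1.49)) centre [ 441.92707133 -325.16797892]
case (array([ 509.5, -323.6]), np.float64(63.8), np.float64(1.49)) centre [ 442.52295923 -325.35385554]
case (array([ 510. , -323.6]), np.float64(60.7), np.float64(1.49)) centre [ 443.02295923 -325.35385554]
```

Aligned within 1 mm. I'll lower.

Request:
drive_tool:
  deltas:
    - {"hand": 0.5,"offset": [-0.05,0,-3],"angular": [0,0,0]}
    - {"hand": 0.5,"offset": [-0.05,0,-6],"angular": [0,0,0]}
    - {"hand": 0.5,"offset": [-0.05,0,-7.5],"angular": [0,0,0]}
    - {"hand": 0.5,"offset": [-0.05,0,-8.3],"angular": [0,0,0]}
    - {"hand": 0.5,"offset": [-0.05,0,-8.8],"angular": [0,0,0]}
    - {"hand": 0.5,"offset": [-0.05,0,-9.1],"angular": [0,0,0]}
    - {"hand": 0.5,"offset": [-0.05,0,-9.1],"angular": [0,0,0]}

```text
time: 26.38
tool_pos: [0.4434, -0.3263, -0.0227]
tcp_rot: [3.14, 0.04, 0.002]
wrist_force: [0.7, 0.3, -1.2]
width: 0.737
```

Request:
drive_tool:
  deltas:
    - {"hand": 0.5,"offset": [0,0,-0.1],"angular": [0,0,0]}
    - {"hand": 0.5,"offset": [0,0,-0.1],"angular": [0,0,0]}

```text
time: 26.62
tool_pos: [0.4433, -0.3263, -0.023]
tcp_rot: [3.141, 0.04, 0.002]
wrist_force: [-1.4, 0.9, 5.6]
width: 0.739
```

Request:
drive_tool:
  deltas:
    - {"hand": 0.7,"offset": [0,0,0],"angular": [0,0,0]}
    - {"hand": 0.85,"offset": [0,0,0],"angular": [0,0,0]}
    - {"hand": 1,"offset": [0,0,0],"angular": [0,0,0]}
    - {"hand": 1,"offset": [0,0,0],"angular": [0,0,0]}
    - {"hand": 1,"offset": [0,0,2],"angular": [0,0,0]}
    - {"hand": 1,"offset": [0,0,6],"angular": [0,0,0]}
    - {"hand": 1,"offset": [0,0,11],"angular": [0,0,0]}
    - {"hand": 1,"offset": [0,0,16],"angular": [0,0,0]}

```text
time: 27.62
tool_pos: [0.4424, -0.3255, 0.1367]
tcp_rot: [-3.141, -0.04, 0.001]
wrist_force: [0.3, -0.3, -0.8]
width: 0.999
```

Request:
drive_tool:
  deltas:
    - {"hand": 1,"offset": [-1.5,-5,2],"angular": [0,0,0]}
    - {"hand": 1,"offset": [-3,-10,4],"angular": [0,0,0]}
    - {"hand": 1,"offset": [-4.5,-15,5],"angular": [0,0,0]}
    - {"hand": 1,"offset": [-6,-20,5],"angular": [0,0,0]}
    - {"hand": 1,"offset": [-8,-25,5],"angular": [0,0,0]}
    - {"hand": 1,"offset": [-8,-25,5],"angular": [0,0,0]}
    - {"hand": 1,"offset": [-8,-25,5],"angular": [0,0,0]}

```text
time: 28.5
tool_pos: [0.3625, -0.5752, 0.1848]
tcp_rot: [-3.14, -0.039, 0.001]
wrist_force: [0.3, -0.1, -0.5]
width: 0.999
```

```bash
python3 - <<'E'
from h import *
t=cam('top','tf'); cam('side','sf'); s=bot.read_state(); print(s['tool_pos'],s['width'],s['wrist_force'])
a=cv2.resize(cv2.imread('pics/tf.png')[100:275,190:440],(400,280),interpolation=cv2.INTER_CUBIC)
a=cv2.resize(cv2.imread('pics/tf.png')[100:275,190:440],None,fx=3.2,fy=3.2,interpolation=cv2.INTER_CUBIC)
cv2.imwrite('pics/c13.png',a)
cv2.imwrite('pics/c14.png',cv2.resize(cv2.imread('pics/sf.png')[130:330,260:440],None,fx=3,fy=3,interpolation=cv2.INTER_CUBIC))
E
```

```text
[ 0.36320873 -0.57451758  0.18525239] 0.9978592045630564 [ 0.08268606 -0.354121   -0.23625178]
```

View pics/c13.png

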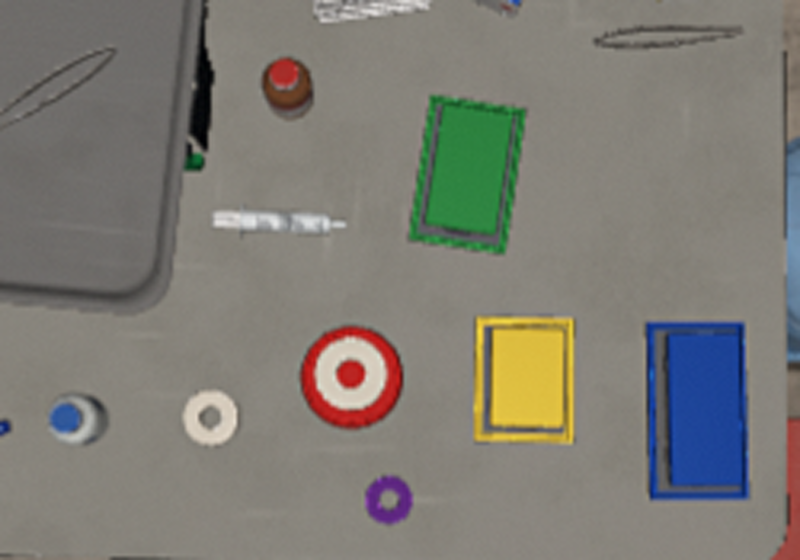

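Everything is in place and both vials are standing: amber at (287,85), clear at (75,418). One numeric check of the case edges against parallax, then I hand in.

```bash
python3 - <<'E'
from h import *
c=load('tf'); k=3.2
f=lambda uv,z:(px2w(c,[(uv[0]/k+190,uv[1]/k+100)],z)[0,:2]*1000).round(1)
print('blue case left-top/bottom',f((667,333),.031),f((672,488),.031),'tray inner left exp y',-324.5+40,'case left exp',-324.5+32)
print('yellow case left',f((491,330),.031),f((491,431),.031),'exp y',-169.3+32)
print('green bl corner',f((425,232),.031),'tl',f((440,104),.031))
s=bot.read_state(); print(s['time']); print(bot.finish_job())
E
```

```text
blue case left-top/bottom [ 508.9 -293.2] [ 374.7 -297.9] tray inner left exp y -284.5 case left exp -292.5
yellow case left [ 507.9 -139. ] [ 420.4 -140.4] exp y -137.3
green bl corner [592.6 -79.8] tl [707.5 -90.7]
28.6
the job is handed in; nothing more can be done
None
```

The job is done and handed in at about 29 s. The tape roll is in the red dish, and the yellow, green and blue cases are in their own trays, placed in that order and all released. The arm is parked clear of everything.

- **Tape roll:** It sits within about 1 mm of the stand centre, at the height of the dish floor. The smaller cream roll and the purple one were left alone.
- **Cases:** All three made floor contact at about 5 N. Just before lowering, each was within about 3 mm and 1° of its tray, and I corrected what offset remained. In the final top view each case is inside its lip. The yellow and blue edges are within a few mm of where they should be, against 8 mm clearance; the green corner readings were too rough to tell.
- **Vials:** Both are standing.

- **Tip position disagreed with the description:** The fingertips sit about 32–45 mm behind the reported TCP, not 0–13 mm. My first grasp of the tape therefore closed in the air above the roll without touching it. I corrected the grasp height from the wrist camera.
- **Last check missed:** I could not view the final side picture because the picture limit was reached.

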